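# Stand the fallen pattern stand up and push it home

### The arm

A 6-joint arm with a two-finger parallel gripper is mounted at the origin on the work surface. World frame = base frame: x ahead of the robot, y to its left, z up, the work surface at z = 0. Lengths are in m, angles in rad, forces in N, time in s.
With the tool pointing down it reaches from about 0.25 to 0.775 m from the base axis. Payload 4 kg.
Tool frame: the origin (TCP) lies midway between the tips of the shut fingers; the grasp point (between the pads) lies 19 mm behind it (env.grip_point_offset is the distance from the TCP to the grasp point, in m); z points along the fingers, y is the line along which they close (so a half turn about z gives the same grasp; the last joint's range is limited). The gripper opens to 94 mm and grips with 3 to 60 N. Pads are 16 mm wide; open, the fingers measure 119 mm over their backs; the gripper's body (75 mm by 177 mm) begins 78 mm behind the grasp point.
Start: joints at [-1.403, 0.087, 1.371, -0, 1.684, -0.103], TCP at [0.147, -0.53, 0.206] pointing down, gripper open.
Joint ranges: [-3.1, 3.1], [-0.76, 2.03], [0.27, 2.55], [-1.08, 4.22], [0.17, 2.65], [-2.57, 2.57]. Speed limits (rad/s): [2.79, 2.79, 3.14, 3.14, 3.14, 3.14].

### API

Orientations are given as [roll, pitch, yaw] about the fixed x, y, z axes, in that order (R = Rz(yaw) Ry(pitch) Rx(roll)).
In Python, from workcell import env, imaging gives the robot as it stands.
- The arm moves only by the shell command python3 -m jog 'ROWS' [FORCE]. ROWS is text: rows parted by semicolons, each of 5 numbers parted by spaces: the opening, from -1 (shut) to 1 (fully open), then the shift along the tool's x, y, z in mm, then the turn about the tool's z in degrees. A call has 1 to 8 rows; each row shifts and turns the commanded pose from where the row before left it, along the tool's axes as they then stand; what a row does not reach is not made up. A row lasts 1/12 s, in which the tool goes at most 41.7 mm and 7.16 degrees, less where a joint would pass 70% of its speed; a pose out of reach is approached as far as the arm can. A call is refused whole if a number of a shift passes 41.7 or a number of a turn 7.16, either way. A call with a gripper value outside its range is refused whole. The fingers move at their own pace and stop on an object; FORCE is the grip in N (left out, the last holds). Time passes only in rows, so rows that do not move let the fingers close. It gives the time, the measured TCP pose, the force, the opening and the grip force at its end, in the units of the state.
- env.observe(): the state, without advancing time (a new reading comes with each control period).
- imaging.get_image(name): name is "side" or "top" or "wrist"; returns the picture (400x640x3 uint8, red, green, blue); there is no depth.
- imaging.get_calibration(name): a dict with "intrinsics" (3x3 intrinsics, pixels), "k1" (the pictures are not rectified: a ray, as slopes to the right and down, at radius r is drawn at 1 + k1 r^2 times it, then the intrinsics apply), "xyz" and "orientation" of the camera in the world; the wrist camera has in their place "hand_eye" (4x4, takes a point from camera to tool coordinates, whose origin is the TCP and whose axes are the flange's). Camera axes: x right, y up, looking along -z (the intrinsics and any distortion apply to the point x, -y, -z); pixel columns grow to the right and rows downward; lengths in m; the calibration is good to about 2 mm. A picture is of the moment at which its call begins: read the wrist's pose just before it. get_calibration takes no time and is no camera call.
- env.job_done(): hands the job in; it is judged then, once.
The state is a dict: "time": time; "joint_pos": joint angles; "joint_vel": joint speeds; "effort": joint torques, N m; "position": TCP position; "orientation": TCP orientation; "wrist_force": force on the tool from outside, world axes, zero at the start; "torque": the same for the moment, N m; "gripper_width": finger opening in m; "grasp_force": force on a finger pad.
Only numpy, scipy, OpenCV 4.12 (cv2) and the standard library are available. Lean on these libraries where they do the work, as an engineer would, in place of code of your own. Each camera call takes 0.05 s, during which the arm holds its last target. There are 200 camera calls.

### The job

The L-shaped pattern stand has been knocked onto its back on the cutting mat. Stand it back up on its metal base by pushing on it, then push it along the bench until the back of its panel is flush against the bare side of the drawer cabinet that faces it, with no part of the stand sticking out past the ends of that side. Only push: do not grip or lift it off the bench, and leave the tub, the can and the mallet where they are.

Things in the scene. Friction and masses are not known exactly. Their poses are not given: they have to be found in the camera images.
- stand: Loose L-shaped stand, 0.6-0.95 kg: aluminium base 100 mm deep (x), 120 wide (y), 22 thick (z); plywood panel 9 thick, 120 wide, flush with the base's back edge, up to z = 192 mm; 12 x 12 mm ledge in the inner corner. Origin: centre of the base's underside. z runs up the panel, x from the base's front edge to its back. It starts on its back: x down, z level, roughly towards the cabinet.
- stand_heel (a point): Middle of the stand's lower back edge, at x = +50 mm from its origin, in the plane of the panel's back; axes as the stand's. Lying, the base stands on this edge, 100 mm high. A level push of 2-4 N away from the cabinet, about 80 mm up on the base's inner (panel-side) face, tips it about this edge.
- stand_com (a point): The stand's centre of mass, low and inside the base: 24 mm above the underside, 6.5 mm behind the origin. Tipped past about 30 degrees, the stand falls onto its base by itself. Upright, it takes 3 to 10 N to slide it along the bench by the base's front edge.
- cabinet: Small-parts drawer cabinet, fixed to the bench: a red box 210 mm deep (x) by 150 mm wide (y) by 200 mm high (z), drawers on its +x face. Origin: centre of its underside. Its -y side is bare and flat and faces the stand.
- cabinet_side (a point): Middle of the lower edge of the cabinet's bare side, at bench height. Its y axis points into the cabinet, square to that side; its x axis runs along the side, which spans 105 mm either way from here.
- tub: Bystander: closed white tub, 90 mm across, 100 mm high. Origin: centre of its underside.
- can: Bystander: can, 66 mm across, 120 mm high. Origin: centre of its underside.
- mallet: Bystander: mallet standing on its white head (68 mm across, 75 mm high), handle up to 190 mm. Origin: centre of the underside of its head.
There are look-alikes about, which are no part of the job. Of the things that look like the stand, take the one that is farthest to the robot's left at the start.

How it is judged:
On the way, in this order (a step that is already met when the one before it is completed fails the run):
1. the stand is upright on its base (angle between stand's own z axis and vertical below 0.06 rad and height (world z) of stand_heel below 0.006 m), for 0.3 s.
2. the stand is upright and flush against the cabinet's side (all of step 1 and y of stand_heel in the frame of cabinet_side between -0.006 and 0.01 m and x of stand_heel in the frame of cabinet_side between -0.047 and 0.047 m and angle between the x axis of stand and the y axis of cabinet_side, either way round below 0.06 rad and linear speed of stand below 0.02 m/s), for 0.2 s.
At the end, for the whole second after the job is handed in: The stand is upright on its base (within 0.06 rad) and at rest on the bench, its back edge within 6 mm of the cabinet's bare side and square to it within 0.06 rad, and its middle within 47 mm of that side's middle, so that it does not stick out (all of step 2); the robot touches nothing.
It fails at once if the stand's heel is lifted more than 20 mm off the bench (height (world z) of stand_heel above 0.02 m).
It fails at once if the tub is moved more than 30 mm (distance of tub from where it was at the start of the episode above 0.03 m).
It fails at once if the can is moved more than 30 mm (distance of can from where it was at the start of the episode above 0.03 m).
It fails at once if the mallet is moved more than 30 mm (distance of mallet from where it was at the start of the episode above 0.03 m).
It also fails if it takes over 64 s, if anything falls off the work surface, if the arm or the gripper's body presses on something with over 40 N, if the wrist force passes 120 N, or if a joint passes its speed limit or range.

## Working session

There is one attempt and no reset: what is moved stays moved. The work goes in short steps, Python scripts to look and compute and a shell command to move; the robot and the scene stay as the last step left them, time stands still between calls to the robot, and variables do not carry over. Pictures are saved under pics/ and viewed, at most 10 in all, crops included, and the job is handed in when it is done.

```bash
mkdir -p pics; ls; python3 - <<'E'
from workcell import env, imaging
import cv2, numpy as np
for n in ("side","top"):
    cv2.imwrite(f"pics/{n}0.png", imaging.get_image(n)[:,:,::-1])
    print(n, imaging.get_calibration(n))
s=env.observe(); print(s)
E
```

```text
pics
side {'intrinsics': array([[497.00900978,   0.        , 326.65699059],
       [  0.        , 497.00900978, 199.14274696],
       [  0.        ,   0.        ,   1.        ]]), 'k1': 0.0019110096859149429, 'xyz': array([0.31232314, 0.9866407 , 0.80130505]), 'orientation': array([ 0.95752581, -0.01100041, -3.00658708])}
top {'intrinsics': array([[387.89382916,   0.        , 317.62337122],
       [  0.        , 387.89382916, 202.37215247],
       [  0.        ,   0.        ,   1.        ]]), 'k1': 0.007150426360786795, 'xyz': array([ 0.31424653, -0.08742137,  1.01311557]), 'orientation': array([ 0.14625182,  0.02343153, -1.5711786 ])}
{'time': 0.1, 'joint_pos': array([-1.40310741e+00,  8.79077412e-02,  1.37207304e+00, -5.14774907e-06,
        1.68356638e+00, -1.03054845e-01]), 'joint_vel': array([-0.00155101, -0.00159361, -0.00450203,  0.00049379, -0.00051587,
        0.00089352]), 'effort': array([ 2.34732819e-03, -3.41251981e+01, -3.03301156e+01,  7.19536655e-02,
        3.04047810e-02, -1.03203220e-04]), 'position': array([ 0.14703496, -0.52949145,  0.20442189]), 'orientation': array([-3.13964799e+00, -1.95976328e-04,  2.70742995e-01]), 'wrist_force': array([ 0.02686593, -0.53592301,  0.63433346]), 'torque': array([-0.03159717,  0.00078707,  0.03821144]), 'grasp_force': 0.0, 'gripper_width': 0.0940563981653791}
```

View pics/top0.png

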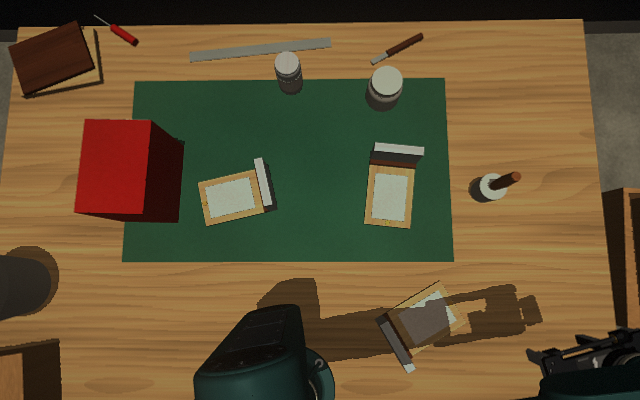

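View pics/side0.png

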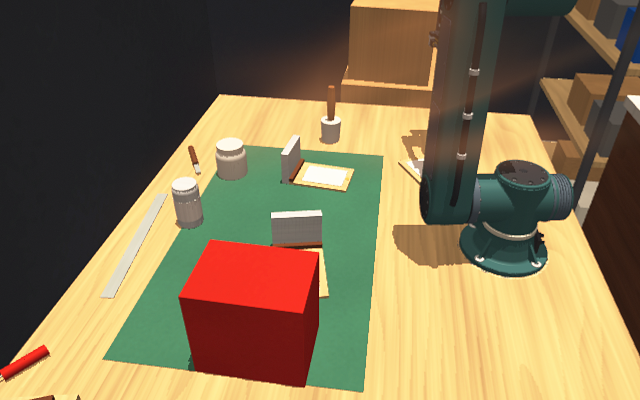

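Top view: the red cabinet is at (75–184, 120–222). The target stand is the leftmost, with its base at (263,183) and its panel pointing left to (200,203). The can is at (289,75), the tub at (385,85) and the mallet at (492,187). Next I'll enlarge this area to measure it.

```bash
cat > h.py <<'E'
import numpy as np, cv2
from scipy.spatial.transform import Rotation as R
from workcell import env, imaging
def cam(n):
    c=imaging.get_calibration(n)
    return c['intrinsics'],c['k1'],np.array(c['xyz']),R.from_euler('xyz',c['orientation']).as_matrix()
def px2w(n,uv,z):
    K,k1,t,M=cam(n)
    p=cv2.undistortPoints(np.array(uv,float).reshape(-1,1,2),K,np.array([k1,0,0,0,0])).reshape(-1,2)
    d=np.c_[p[:,0],-p[:,1],-np.ones(len(p))]@M.T
    return t+d*((np.broadcast_to(z,len(p))-t[2])/d[:,2])[:,None]
def w2px(n,P):
    K,k1,t,M=cam(n)
    q=(np.atleast_2d(P)-t)@M; s=np.c_[q[:,0],-q[:,1]]/-q[:,2:]
    s=s*(1+k1*(s**2).sum(1,keepdims=True))
    return s@K[:2,:2].T+K[:2,2]
E
python3 - <<'E'
import cv2
im=cv2.imread('pics/top0.png')[110:240,65:285]
cv2.imwrite('pics/top0c.png',cv2.resize(im,None,fx=3.6,fy=3.6,interpolation=cv2.INTER_CUBIC))
E
```

```text
(no output)
```

View pics/top0c.png

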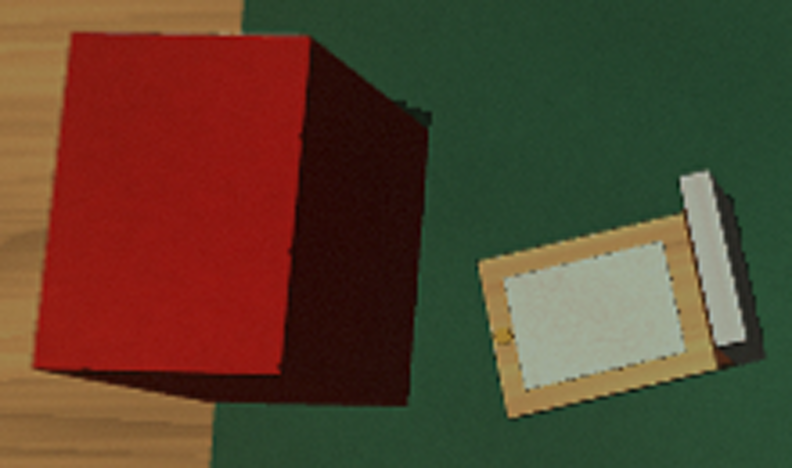

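The crop shows the cabinet side's bottom edge from (428,127) to (408,405). The stand's upper base face has corners (681,176), (709,170), (746,341) and (718,347). The panel's free end runs from (478,261) to (509,418).

```bash
python3 - <<'E'
from h import *
c=lambda L:[(u/3.6+65,v/3.6+110) for u,v in L]
np.set_printoptions(precision=4,suppress=True)
def rep(t,L,z):
    P=px2w('top',c(L),z); print(t,P.tolist() if 0 else '\n',P); return P
b=rep('cab bot',[(428,127),(408,405)],0.)
t=rep('cab top',[(310,37),(281,374),(72,33),(35,367)],.2)
s=rep('base top (z=.1)',[(681,176),(709,170),(746,341),(718,347)],.1)
p=rep('panel end z=.009',[(478,261),(509,418)],.009)
for P in (b,t[:2],s[1:3],p):
    d=P[0]-P[1]; print(np.hypot(*d[:2]),np.degrees(np.arctan2(d[1],d[0])))
for n,uv,z in (('can',(288,58),.12),('tub',(386,80),.1),('mallet',(488,187),.075)): print(n,px2w('top',[uv],z)[0])
E
```

```text
cab bot 
 [[0.6219 0.3    0.    ]
 [0.4112 0.3042 0.    ]]
cab top 
 [[0.6186 0.2991 0.2   ]
 [0.4107 0.3035 0.2   ]
 [0.6223 0.4468 0.2   ]
 [0.4154 0.4509 0.2   ]]
base top (z=.1) 
 [[0.5561 0.0881 0.1   ]
 [0.5602 0.0692 0.1   ]
 [0.4435 0.0422 0.1   ]
 [0.4396 0.0607 0.1   ]]
panel end z=.009 
 [[0.5168 0.2543 0.009 ]
 [0.4007 0.2265 0.009 ]]
0.21067402202962549 -1.1516965075182766
0.2079657291696027 -1.2007050448807894
0.11971817808566336 13.023298161921177
0.11934954872578259 13.485059575409657
can [0.8059 0.0064 0.12  ]
tub [ 0.7552 -0.236   0.1   ]
mallet [ 0.4887 -0.4798  0.075 ]
```

```bash
python3 -m jog '0 0 0 0 -7;0 0 0 0 -7;0 0 0 0 -7;0 0 0 0 -7;0 0 0 0 -7;0 0 0 0 -7;0 0 0 0 -7;0 0 0 0 -7'; python3 -m jog '0 0 0 0 -7;0 0 0 0 -7;0 0 0 0 -7;0 0 0 0 -7;0 0 0 0 -3.7;0 0 0 0 0'
cat > go.py <<'E'
import sys; from h import *
s=env.observe(); p=s['position']; M=R.from_euler('xyz',s['orientation']).as_matrix()
g=np.array([float(a) for a in sys.argv[1:4]])
print('t',round(s['time'],2),'pos',p.round(4),'yaw',np.degrees(s['orientation'][2]).round(2),'d mm tool',(M.T@(g-p)*1000).round(1),'F',s['wrist_force'].round(1))
E
python3 go.py .491 .104 .205
```

```text
time: 0.77
position: [0.1471, -0.5296, 0.2048]
orientation: [-3.141, -0.001, 1.254]
wrist_force: [-0.6, -0.3, 0.2]
gripper_width: 0.0475
grasp_force: 0.0
time: 1.27
position: [0.1471, -0.5297, 0.2048]
orientation: [3.142, -0.001, 1.802]
wrist_force: [0.5, 0.1, 1.2]
gripper_width: 0.0467
grasp_force: 0.0
t 1.27 pos [ 0.1471 -0.5297  0.2048] yaw 103.27 d mm tool [5.378e+02 4.802e+02 5.000e-01] F [0.5 0.1 1.2]
```

```bash
for i in 1; do python3 -m jog '0 30 27 0 0;0 30 27 0 0;0 30 27 0 0;0 30 27 0 0;0 30 27 0 0;0 30 27 0 0;0 30 27 0 0;0 30 27 0 0'; python3 -m jog '0 30 27 0 0;0 30 27 0 0;0 30 27 0 0;0 30 27 0 0;0 30 27 0 0;0 30 27 0 0;0 30 27 0 0;0 0 0 0 0'; done; python3 go.py .491 .104 .075
```

```text
time: 1.93
position: [0.3028, -0.245, 0.2053]
orientation: [3.141, 0.0, 1.799]
wrist_force: [1.3, 0.4, 0.6]
gripper_width: 0.0469
grasp_force: 0.0
time: 2.6
position: [0.4401, 0.0067, 0.2049]
orientation: [3.141, -0.003, 1.809]
wrist_force: [-0.6, -0.2, -0.0]
gripper_width: 0.047
grasp_force: 0.0
t 2.6 pos [0.4401 0.0067 0.2049] yaw 103.62 d mm tool [ 82.2  72.2 130.2] F [-0.6 -0.2 -0. ]
```

```bash
python3 -m jog '0 28 24 0 0;0 27 24 0 0;0 27 24 0 0;0 0 0 30 0;0 0 0 30 0;0 0 0 30 0;0 0 0 0 0'; python3 go.py .491 .104 .075; python3 - <<'E'
from h import *
t=imaging.get_image('top')[100:240,150:350,::-1]; w=imaging.get_image('wrist')[:,:,::-1]
a=cv2.resize(t,(400,280),interpolation=cv2.INTER_CUBIC); b=cv2.resize(w,(400,250))
cv2.imwrite('pics/p1.png',np.vstack([a,b]))
E
```

```text
time: 3.18
position: [0.4849, 0.0962, 0.1082]
orientation: [-3.127, -0.002, 1.8]
wrist_force: [-0.3, 0.1, -0.0]
gripper_width: 0.0468
grasp_force: 0.0
t 3.18 pos [0.4849 0.0962 0.1082] yaw 103.14 d mm tool [ 6.2  8.2 33.1] F [-0.3  0.1 -0. ]
```

View pics/p1.png

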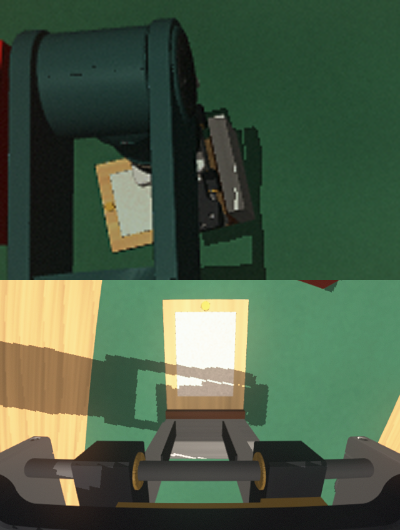

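Wrist view: the panel is straight ahead of the fingers and square to them (163–248 wide), with the ledge at (205,413). The alignment matches my measurements. I'll back off slightly, lower the tool, then push.

```bash
python3 -m jog '0 8 8 0 0;0 0 0 0 0;0 0 0 17 0;0 0 0 17 0;0 0 0 0 0;0 0 0 0 0'; python3 -m jog '0 -6 0 0 0;0 -6 0 0 0;0 -6 0 0 0;0 -6 0 0 0;0 0 0 0 0'; python3 go.py .502 .0557 .075
```

```text
time: 3.78
position: [0.4963, 0.1067, 0.0824]
orientation: [3.141, 0.0, 1.801]
wrist_force: [-0.2, 0.3, 0.6]
gripper_width: 0.0471
grasp_force: 0.0
time: 4.2
position: [0.5024, 0.0825, 0.0825]
orientation: [3.139, -0.0, 1.8]
wrist_force: [-0.7, 1.8, 2.0]
gripper_width: 0.0469
grasp_force: 1.4
t 4.2 pos [0.5024 0.0825 0.0825] yaw 103.14 d mm tool [-26.   -6.5   7.5] F [-0.7  1.8  2. ]
```

```bash
python3 -m jog '0 -4 0 0 0;0 -4 0 0 0;0 -4 0 0 0;0 -4 0 0 0;0 -4 0 0 0'; python3 go.py .502 .0557 .075;  python3 -m jog '0 -4 0 0 0;0 -4 0 0 0;0 -4 0 0 0;0 0 0 0 0'; python3 go.py .502 .0557 .075; python3 - <<'E'
from h import *
t=imaging.get_image('top')[100:240,150:350,::-1]; w=imaging.get_image('side')[150:350,200:400,::-1]
cv2.imwrite('pics/p2.png',np.vstack([cv2.resize(t,(400,280)),cv2.resize(w,(400,300))]))
E
```

```text
time: 4.62
position: [0.506, 0.0631, 0.0813]
orientation: [-3.141, 0.001, 1.801]
wrist_force: [0.0, 1.8, 1.0]
gripper_width: 0.0469
grasp_force: 0.6
t 4.62 pos [0.506  0.0631 0.0813] yaw 103.21 d mm tool [-6.3 -5.6  6.4] F [0.  1.8 1. ]
time: 4.95
position: [0.5084, 0.0509, 0.081]
orientation: [-3.14, 0.001, 1.801]
wrist_force: [0.7, 0.2, -0.3]
gripper_width: 0.0473
grasp_force: 0.0
t 4.95 pos [0.5084 0.0509 0.081 ] yaw 103.16 d mm tool [ 6.1 -5.1  6. ] F [ 0.7  0.2 -0.3]
```

View pics/p2.png

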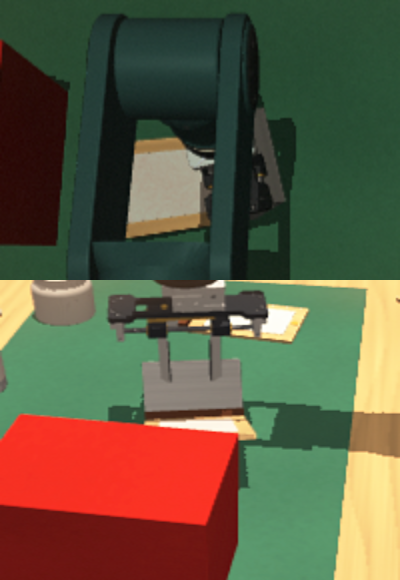

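Side view: the stand is partly tipped, with the fingers pushing the base as intended. I'll keep pushing and follow through so the hand stays ahead of the panel.

```bash
python3 -m jog '0 -6 0 0 0;0 -7 0 0 0;0 -9 0 0 0;0 -12 0 0 0;0 -12 0 0 0;0 -8 0 0 0;0 0 0 0 0'; python3 -m jog '0 0 0 0 0;0 0 0 0 0;0 0 0 0 0'; python3 go.py .502 .0557 .075; python3 - <<'E'
from h import *
t=imaging.get_image('top')[100:240,150:350,::-1]; w=imaging.get_image('side')[150:350,200:400,::-1]
cv2.imwrite('pics/p3.png',np.vstack([cv2.resize(t,(400,280)),cv2.resize(w,(400,300))]))
E
```

```text
time: 5.63
position: [0.5214, -0.0024, 0.0815]
orientation: [3.141, 0.0, 1.799]
wrist_force: [-0.8, -1.7, -0.2]
gripper_width: 0.0469
grasp_force: 0.0
time: 5.88
position: [0.5209, -0.0001, 0.0814]
orientation: [-3.142, -0.0, 1.802]
wrist_force: [0.0, 0.9, -0.2]
gripper_width: 0.0469
grasp_force: 0.0
t 5.88 pos [ 5.209e-01 -1.000e-04  8.140e-02] yaw 103.24 d mm tool [58.6 -5.6  6.5] F [ 0.   0.9 -0.2]
```

View pics/p3.png

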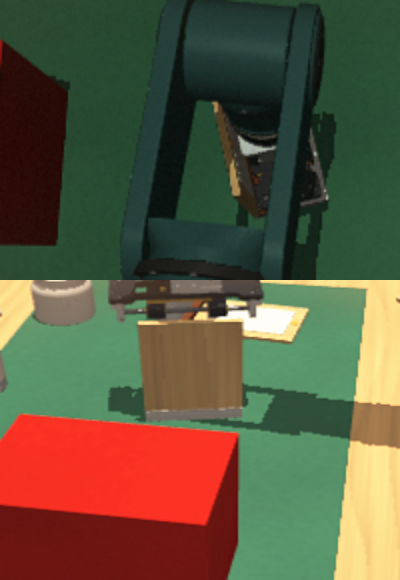

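Side view: the stand is upright, with the lower back edge corners at about full-image (273.5,242) and (321.5,238).

```bash
python3 - <<'E'
from h import *
print(px2w('side',[(273.5,242),(321.5,238)],0.))
print(px2w('top',[(376,143),(370,163)],.1), px2w('top',[(365,225)],.009))
E
python3 -m jog '0.6 -25 -2 0 0;0.6 -25 -2 0 0;0.6 -25 -2 0 0;0.6 -6 0 0 0;0.6 0 0 0 0'; python3 go.py .532 -.074 .008
```

```text
[[0.56281527 0.06088176 0.        ]
 [0.44678872 0.02779847 0.        ]]
[[ 0.59380475 -0.20775002  0.1       ]
 [ 0.54414042 -0.19226193  0.1       ]] [[ 0.40256072 -0.1865308   0.009     ]]
time: 6.4
position: [0.5338, -0.0817, 0.0814]
orientation: [3.141, -0.0, 1.799]
wrist_force: [-0.2, 1.0, 0.7]
gripper_width: 0.0743
grasp_force: 0.0
t 6.4 pos [ 0.5338 -0.0817  0.0814] yaw 103.09 d mm tool [ 7.9 -0.1 73.4] F [-0.2  1.   0.7]
```

```bash
python3 -m jog '0.6 -3 0 24 0;0.6 0 0 24 0;0.6 0 0 22 0;0.6 0 0 0 0;0.6 0 0 0 0'; python3 go.py .532 -.074 .01; python3 - <<'E'
from h import *
cv2.imwrite('pics/p4.png',np.vstack([cv2.resize(imaging.get_image('top')[100:240,150:350,::-1],(400,280)),cv2.resize(imaging.get_image('wrist')[:,:,::-1],(400,250))]))
E
```

```text
time: 6.82
position: [0.533, -0.082, 0.0103]
orientation: [-3.139, -0.002, 1.803]
wrist_force: [1.0, -0.1, 0.4]
gripper_width: 0.0752
grasp_force: 0.0
t 6.82 pos [ 0.533  -0.082   0.0103] yaw 103.29 d mm tool [8.  0.8 0.3] F [ 1.  -0.1  0.4]
```

View pics/p4.png

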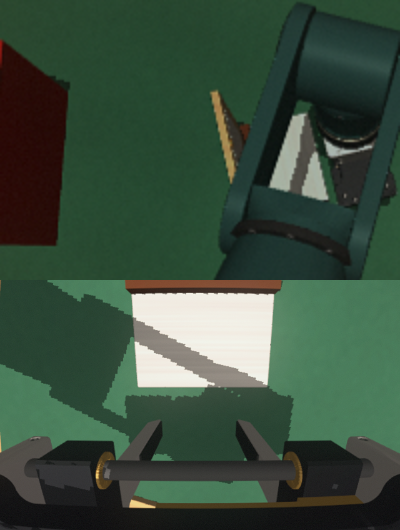

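The base front edge in the wrist view runs from (137,386) to (268,386). It is centred and square ahead of the fingers, so I'll push and turn it clockwise by 14.4°.

```bash
python3 -m jog '0.6 7 0 0 0;0.6 7 0 0 0;0.6 7 0 0 0;0.6 7 0 0 0;0.6 7 0 0 0;0.6 7 0 0 0;0.6 7 0 0 0'; python3 go.py .514 .194 .01; python3 -m jog '0.6 10 0 0 1.2;0.6 10 0 0 1.2;0.6 10 0 0 1.2;0.6 10 0 0 1.2;0.6 10 0 0 1.2;0.6 10 0 0 1.2'; python3 -m jog '0.6 10 0 0 1.2;0.6 10 0 0 1.2;0.6 10 0 0 1.2;0.6 10 0 0 1.2;0.6 10 0 0 1.2;0.6 10 0 0 1.2;0.6 0 0 0 0'; python3 go.py .514 .194 .01; python3 - <<'E'
from h import *
cv2.imwrite('pics/p5.png',np.vstack([cv2.resize(imaging.get_image('top')[100:240,90:290,::-1],(400,280)),cv2.resize(imaging.get_image('wrist')[:,:,::-1],(400,250))]))
E
```

```text
time: 7.5
position: [0.5238, -0.0372, 0.012]
orientation: [3.141, 0.005, 1.802]
wrist_force: [1.9, -6.4, 0.2]
gripper_width: 0.0751
grasp_force: 2.8
t 7.5 pos [ 0.5238 -0.0372  0.012 ] yaw 103.23 d mm tool [227.3  43.4   1. ] F [ 1.9 -6.4  0.2]
time: 8.0
position: [0.5127, 0.0215, 0.012]
orientation: [3.141, 0.005, 1.675]
wrist_force: [-0.3, -7.3, 1.4]
gripper_width: 0.0755
grasp_force: 3.2
time: 8.58
position: [0.5093, 0.0835, 0.0119]
orientation: [3.141, 0.001, 1.551]
wrist_force: [-0.4, -1.2, -0.1]
gripper_width: 0.0754
grasp_force: 0.6
t 8.58 pos [0.5093 0.0835 0.0119] yaw 88.86 d mm tool [110.5   2.5   1.8] F [-0.4 -1.2 -0.1]
```

View pics/p5.png

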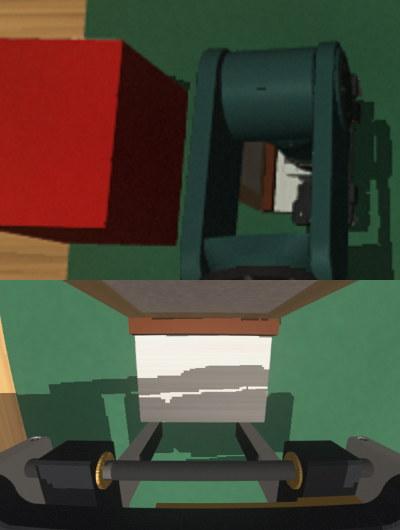

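The stand is square to the fingers (front edge (137–267, 421)). About 110 mm remain to the cabinet.

```bash
python3 -m jog '0.6 11 0 0 0;0.6 12 0 0 0;0.6 12 0 0 0;0.6 12 0 0 0;0.6 12 0 0 0;0.6 12 0 0 0;0.6 12 0 0 0;0.6 7 0 0 0'; python3 -m jog '0.6 3 0 0 0;0.6 3 0 0 0;0.6 3 0 0 0;0.6 3 0 0 0';  python3 go.py .514 .194 .01
```

```text
time: 9.35
position: [0.5113, 0.1717, 0.0116]
orientation: [3.141, 0.004, 1.551]
wrist_force: [-0.3, -7.2, 2.9]
gripper_width: 0.0753
grasp_force: 3.8
time: 9.68
position: [0.5116, 0.1825, 0.0116]
orientation: [-3.142, 0.005, 1.55]
wrist_force: [-1.1, -7.4, 3.2]
gripper_width: 0.0752
grasp_force: 3.7
t 9.68 pos [0.5116 0.1825 0.0116] yaw 88.81 d mm tool [11.5  2.2  1.5] F [-1.1 -7.4  3.2]
```

```bash
python3 -m jog '0.6 2.5 0 0 0;0.6 2.5 0 0 0;0.6 2 0 0 0';  python3 -m jog '0.6 2 0 0 0;0.6 1 0 0 0';  python3 -m jog '0.6 1 0 0 0;0.6 1 0 0 0'; python3 go.py .514 .194 .01
```

```text
time: 9.93
position: [0.5117, 0.1895, 0.0116]
orientation: [3.142, 0.005, 1.55]
wrist_force: [-0.3, -7.9, 2.8]
gripper_width: 0.0754
grasp_force: 3.8
time: 10.1
position: [0.5118, 0.1925, 0.0116]
orientation: [-3.142, 0.005, 1.55]
wrist_force: [-0.4, -7.2, 3.3]
gripper_width: 0.075
grasp_force: 3.8
time: 10.27
position: [0.5119, 0.1943, 0.0116]
orientation: [3.142, 0.005, 1.55]
wrist_force: [-0.8, -9.1, 3.3]
gripper_width: 0.0751
grasp_force: 5.0
t 10.27 pos [0.5119 0.1943 0.0116] yaw 88.8 d mm tool [-0.2  2.1  1.6] F [-0.8 -9.1  3.3]
```

Force is starting to rise, so I'll press on until contact is firm.

```bash
python3 -m jog '0.6 1 0 0 0;0.6 1 0 0 0';  python3 -m jog '0.6 0.5 0 0 0;0.6 0.5 0 0 0'; python3 go.py .514 .194 .01
```

```text
time: 10.43
position: [0.5119, 0.1943, 0.0117]
orientation: [-3.141, 0.009, 1.55]
wrist_force: [-0.9, -14.5, 4.4]
gripper_width: 0.0758
grasp_force: 7.0
time: 10.6
position: [0.5118, 0.1943, 0.0117]
orientation: [-3.141, 0.011, 1.55]
wrist_force: [-0.6, -14.7, 4.8]
gripper_width: 0.0751
grasp_force: 7.7
t 10.6 pos [0.5118 0.1943 0.0117] yaw 88.79 d mm tool [-0.3  2.2  1.7] F [ -0.6 -14.7   4.8]
```

Contact is firm: the TCP has stopped at y = 0.194 with 15 N on it. I'll back away, raise the arm and check.

```bash
python3 -m jog '0.6 -3 0 0 0;0.6 -10 0 0 0;0.6 -20 0 0 0;0.6 -30 0 0 0;0.6 -35 0 0 0;0.6 -10 0 -30 0;0.6 0 0 -40 0;0.6 0 0 -40 0'; python3 -m jog '0.6 -35 0 -20 0;0.6 -40 0 0 0;0.6 -40 0 0 0;0.6 -40 0 0 0;0.6 -40 0 0 0;0.6 0 0 0 0;0.6 0 0 0 0'; python3 - <<'E'
from h import *
a=imaging.get_image('top')[105:225,65:245,::-1]; b=imaging.get_image('side')[190:400,100:415,::-1]
cv2.imwrite('pics/p6.png',np.vstack([cv2.resize(a,(480,320),interpolation=cv2.INTER_CUBIC),cv2.resize(b,(480,280))]))
E
```

```text
time: 11.27
position: [0.5078, 0.0911, 0.1209]
orientation: [-3.137, -0.001, 1.548]
wrist_force: [0.7, 0.6, 0.9]
gripper_width: 0.0749
grasp_force: 0.0
time: 11.85
position: [0.5051, -0.1045, 0.141]
orientation: [-3.141, -0.002, 1.546]
wrist_force: [-0.2, 1.2, -0.8]
gripper_width: 0.0754
grasp_force: 0.0
```

View pics/p6.png

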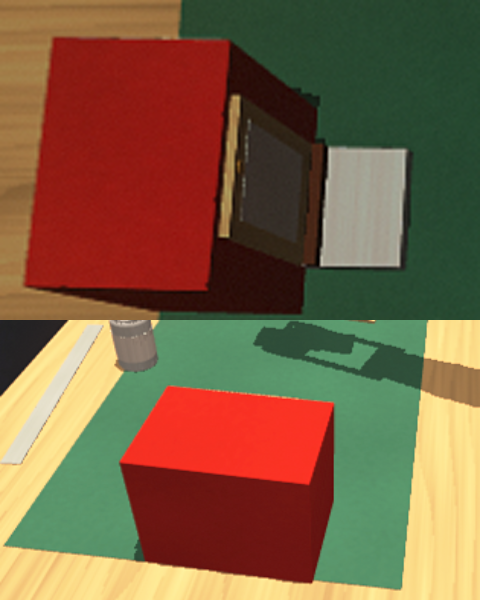

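The panel is flush and parallel to the cabinet. Its top edge (229,95)–(218,236) follows the cabinet edge within parallax, and it is centred and well inside the ends. I'll hand it in.

```bash
python3 -c "
from workcell import env
print(env.job_done())"
```

```text
the job is handed in; nothing more can be done
None
```

The stand is back up on its base with its panel flush against the cabinet's bare side, centred and square in the last top-camera picture. I handed the job in at about 12 s of the 64 s; no verdict came back.

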